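Hang the flour scoop in the flour bin

TASK

The pastry bench is being cleared: take the upright steel scoop with the red grip and hang it by its own hook over the rim of the white flour bin, with the cup inside the bin and the hook tip outside, hanging roughly upright off the bin's floor, then let go. Any of the four sides will do. Leave the similar scoop with the black grip standing where it is.

Things in the scene. Friction and masses are not known exactly. Their poses are not given: they have to be found in the camera images.
- scoop_grip (a point): Centre of the red grip (22 mm wide in y, 14 thick in x, 50 tall) at the top of the hooked scoop's flat upright handle (18 x 5 mm). Loose, 160-260 g, stands on its steel cup, 68 mm wide, 50 high. z up, x from cup to hook. The cup's axis is 34.5 mm along -x, its underside 137 mm below. Hook bridge: underside 42 mm, top 37 mm below. Throat for the rim: x = +2.5 (handle face) to +32.5 mm.
- scoop_hook (a point): Lowest end of the red scoop's downturned hook tip (4 mm thick, 18 wide): 34.5 mm along +x from the grip centre and 72 mm below it, 30 mm below the underside of the hook's bridge; same axes as the grip.
- bin: White plastic flour bin, open on top, empty, fixed to the bench: 170 mm (its x) by 220 mm (its y) outside, 130 mm high, upright walls 5 mm thick with a plain rim, floor 5 mm thick. Origin at the centre of its underside, z up.
- plain: Bystander: a steel scoop of the same shape and size as the other but with a black grip and no hook, standing upright on the bench (loose). Origin at the centre of the underside of its cup, handle towards its +x, z up.
Mind the look-alikes: they are no part of the job. What is shaped like the part that bears scoop_grip but purple or turquoise is not meant.

How it is judged:
By the outcome, as a careful person would: the job done as asked, in the order asked, and still so for the second after the job is handed in, with the robot touching nothing.
It also fails if it takes over 42 s, if anything falls off the work surface, if the arm or the gripper's body presses on something with over 40 N, if the wrist force passes 120 N, or if a joint passes its speed limit or range.

ROBOT

A 6-joint arm with a two-finger parallel gripper is mounted at the origin on the work surface. World frame = base frame: x ahead of the robot, y to its left, z up, the work surface at z = 0. Lengths are in mm, angles in degrees, forces in N, time in s.
With the tool pointing down it reaches from about 275 to 825 mm from the base axis. Payload 5.2 kg.
Tool frame: the origin (TCP) lies at the very end of the fingers, on their centre line; the grasp point (between the pads) lies env.grasp_offset behind it (env.grasp_offset is the distance from the TCP to the grasp point, in mm); z points along the fingers, y is the line along which they close (so a half turn about z gives the same grasp; the last joint's range is limited). The gripper opens to 93 mm and grips with 3 to 60 N. Pads are 15 mm wide; open, the fingers measure 128 mm over their backs; the gripper's body (75 mm by 188 mm) begins 65 mm behind the grasp point.
Start: joints at [-83.125, 14.817, 87.949, -0, 77.235, -11.62], TCP at [174.494, -521.591, 218.653] pointing down, gripper open.
Joint ranges: [-179.93, 179.93], [-52.35, 119.4], [10.71, 147.94], [-69.91, 249.91], [12.55, 155.21], [-178.61, 178.61]. Speed limits (degrees/s): [147.25, 147.25, 180, 180, 180, 180].

INTERFACE

Orientations are given as a 3x3 rotation matrix whose columns are the frame's x, y, z axes.
In Python, from bench import env gives the robot as it stands.
- The arm moves only by the tool drive_tool, never from a script. Its argument "steps" is a list of rows, each an object of numbers: "fingers": the closure, from 0 (fully open) to 1 (shut); "dx", "dy", "dz": the shift along the tool's x, y, z in units of 300 mm (1.0 is 300 mm); "turn": the turn about the tool's z in units of pi/2 rad (1.0 is pi/2 rad). In form: [{"fingers": .., "dx": .., "dy": .., "dz": .., "turn": ..}, ...]. A call has 1 to 20 rows; each row is the pose to reach, as a shift and turn from the pose commanded when the call began, along the tool's axes at that moment; what a row does not reach only later rows make up. A row lasts 1/8 s, in which the tool goes at most 62.5 mm and 10.7 degrees, less where a joint would pass 70% of its speed; a pose out of reach is approached as far as the arm can. A call with a number of a shift or a turn outside -1 to 1 is refused whole. A call with a gripper value outside its range is refused whole. The fingers move at their own pace and stop on an object; "force" is the grip in N (left out, the last holds). Time passes only in rows, so rows that repeat a pose let the fingers close. It gives the time, the measured TCP pose, the force, the opening and the grip force at its end, in the units of the state.
- env.read_state(): the state, without advancing time (a new reading comes with each control period).
- env.read_camera(name): name is "scene" or "top"; returns a dict with "frame" (480x640x3 uint8, blue, green, red), "mtx" (3x3 intrinsics, pixels), "R" (3x3) and "t" (3): a world point X has camera coordinates R X + t. Camera axes: x right, y down, z forward; pixel columns grow to the right and rows downward; lengths in mm; the calibration is good to about 2 mm. A picture is of the moment at which its call begins. There is no depth.
- env.finish_job(): hands the job in; it is judged then, once.
The state is a dict: "time_s": time; "joint_positions": joint angles; "dq": joint speeds; "effort": joint torques, N m; "tcp_pos": TCP position; "ee_rot": TCP orientation; "ft_force": force on the tool from outside, world axes, zero at the start; "torque": the same for the moment, N m; "opening": opening from 0.0 (shut) to 1.0 (fully open); "grasp_force": force on a finger pad.
Only numpy, scipy, OpenCV 4.12 (cv2) and the standard library are available. Lean on these libraries where they do the work, as an engineer would, in place of code of your own. Each camera call takes 0.05 s, during which the arm holds its last target. There are 200 camera calls.

## Working session

There is one attempt and no reset: what is moved stays moved. The work goes in short steps, Python scripts to look and compute and a tool call to move; the robot and the scene stay as the last step left them, time stands still between calls to the robot, and variables do not carry over. Pictures are saved under pics/ and viewed, at most 10 in all, crops included, and the job is handed in when it is done.

Besides the shell and the picture viewer there is one more tool, called as name(argument=value, ...) on one line, values as JSON. drive_tool: Moves the arm, as the interface text tells. Shifts and turns lie within -1 to 1; 1 stands for 300 mm of shift or pi/2 rad of turn. Its arguments: {"type":"object","properties":{"steps":{"type":"array","items":{"type":"object","properties":{"fingers":{"type":"number"},"dx":{"type":"number"},"dy":{"type":"number"},"dz":{"type":"number"},"turn":{"type":"number"}}}},"force":{"type":"number"}},"required":["steps"]}

```bash
mkdir -p pics; ls
cat > h.py <<'E'
import numpy as np,cv2
from bench import env
def proj(c,X): 
    p=c["mtx"]@(c["R"]@np.array(X,float)+c["t"]); return p[:2]/p[2]
def ray(c,uv):
    d=c["R"].T@np.linalg.solve(c["mtx"],[uv[0],uv[1],1]); return -c["R"].T@c["t"],d
def onz(c,uv,z):
    o,d=ray(c,uv); return o+d*(z-o[2])/d[2]
def two(c1,p1,c2,p2):
    o1,d1=ray(c1,p1);o2,d2=ray(c2,p2)
    s=np.linalg.lstsq(np.c_[d1,-d2],o2-o1,rcond=None)[0]
    a=o1+s[0]*d1;b=o2+s[1]*d2
    return (a+b)/2,np.linalg.norm(a-b)
E
python3 - <<'E'
from h import *
for n in("scene","top"):
    c=env.read_camera(n);cv2.imwrite(f"pics/{n}0.png",c["frame"]);print(n,-c["R"].T@c["t"])
s=env.read_state();print(env.grasp_offset,s["time_s"],s["tcp_pos"],s["ee_rot"])
E
```

```text
pics
scene [780.49308429 384.47031375 892.47251468]
top [ 352.98427558  -91.29615033 1084.60015398]
18.8 0.1 [ 174.42669819 -521.10186096  217.89562897] [[ 9.48340968e-01  3.17252843e-01 -2.06098498e-04]
 [ 3.17252750e-01 -9.48339634e-01  1.62229764e-03]
 [ 3.19227165e-04 -1.60387663e-03 -9.99998663e-01]]
```

View pics/scene0.png

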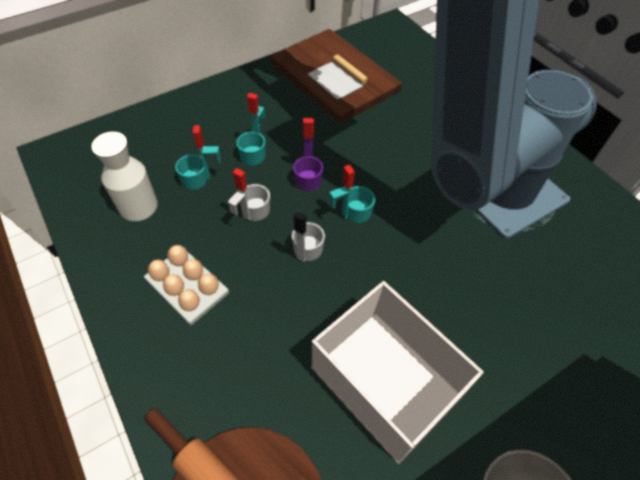

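View pics/top0.png

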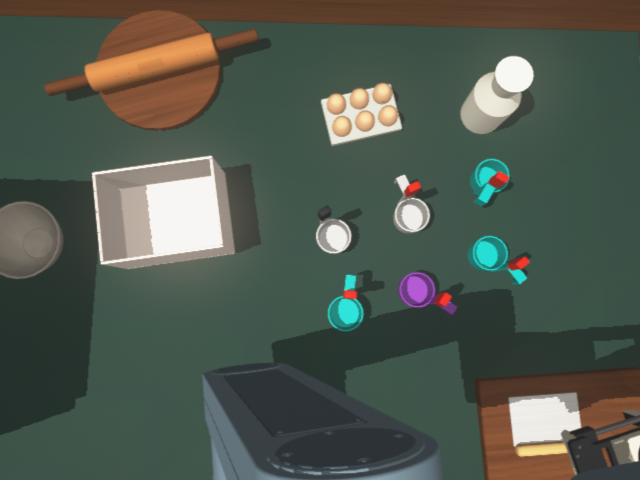

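The scene view shows five red grips: turquoise scoops at (197,137), (253,104) and (348,176), a purple one at (308,128), and the steel one at (239,180). The black-grip steel scoop is at (300,225). In the top view the steel red-grip scoop is at grip (413,188), cup (412,215), hook (403,184), and the bin is around (163,212). I choose the steel one and check it in a crop.

Run:
```python
from h import *
C={n:env.read_camera(n) for n in("scene","top")}
f=C["top"]["frame"][150:270,300:470];g=C["scene"]["frame"][150:270,200:340]
cv2.imwrite("pics/crop.png",np.hstack([cv2.resize(f,None,fx=3,fy=3,interpolation=2)[:, :430],cv2.resize(g,None,fx=2.6,fy=3,interpolation=2)]))
P={}
for n,(u,v) in dict(scene=(239,180),top=(413,188)).items():
    h=cv2.cvtColor(C[n]["frame"],cv2.COLOR_BGR2HSV)
    m=((h[...,0]<8)|(h[...,0]>172))&(h[...,1]>170)&(h[...,2]>70)
    k,l,st,ce=cv2.connectedComponentsWithStats(m.astype(np.uint8))
    i=np.argmin(np.hypot(*(ce[1:]-[u,v]).T))+1
    P[n]=ce[i];print(n,ce[i],st[i])
    if n=="top":
        for j in range(1,k):
            if st[j,4]>30: print(ce[j],st[j])
print(two(C["scene"],P["scene"],C["top"],P["top"]))
t=C["top"];r=lambda p,z:onz(t,p,z).round(1)
print("cup rim",r((412,214),50),"hook",r((403,184),95),"grip z137+",r((413,188),145))
print("plain cup",r((334,235),50),"grip",r((324,214),140))
for p in [(95,174),(213,158),(234,252),(104,267)]: print("bin",p,r(p,130))
```

```text
scene [239.49246231 178.38693467] [233 168  13  22 199]
top [412.39534884 188.02325581] [405 182  16  14 129]
[498.58139535 179.26744186] [490 172  18  15 172]
[412.39534884 188.02325581] [405 182  16  14 129]
[518.6374269  263.02339181] [508 257  21  12 171]
[350.06521739 294.13043478] [344 291  13   8  92]
[442.59146341 298.95731707] [434 293  18  13 164]
(array([ 561.16680125, -244.60002824,  141.1957225 ]), np.float64(3.192297803307868))
cup rim [ 530.9 -260.1   50. ] hook [ 580.  -235.4   95. ] grip z137+ [ 561.7 -246.1  145. ]
plain cup [ 485.4 -108.7   50. ] grip [511.1 -88.4 140. ]
bin (95, 174) [575.1 330.5 130. ]
bin (213, 158) [610.9 117.3 130. ]
bin (234, 252) [439.6  70.6 130. ]
bin (104, 267) [406.4 301.  130. ]
```

View pics/crop.png

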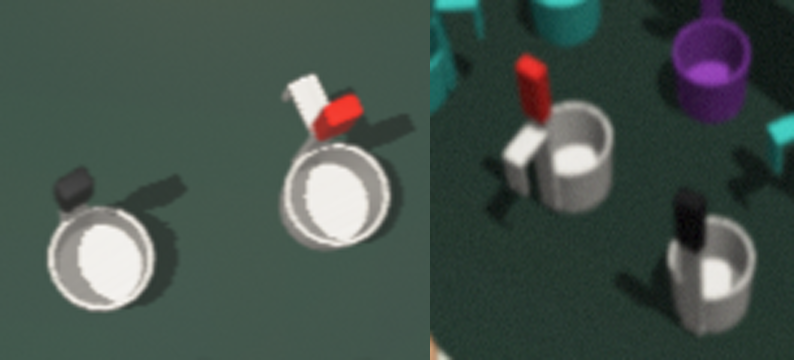

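The crop confirms the left image's (330,115) red grip: steel cup, hook pointing up-left, so it is the right scoop. Estimates: grip at about (561,-245,137) with yaw about 26.6°, bin centre at about (509,209) with yaw about 9.6°. I'll hang it on the bin's +x side.

drive_tool(steps=[{"fingers": 0, "dx": 0.9, "dy": -0.3, "dz": 0, "turn": -0.6}, {"fingers": 0, "dx": 0.9, "dy": -0.3, "dz": 0, "turn": -0.6}, {"fingers": 0, "dx": 0.9, "dy": -0.3, "dz": 0, "turn": -0.6}, {"fingers": 0, "dx": 0.9, "dy": -0.3, "dz": 0, "turn": -0.6}, {"fingers": 0, "dx": 0.9, "dy": -0.3, "dz": 0, "turn": -0.6}, {"fingers": 0, "dx": 0.9, "dy": -0.3, "dz": 0, "turn": -0.6}, {"fingers": 0, "dx": 0.9, "dy": -0.3, "dz": 0, "turn": -0.6}, {"fingers": 0, "dx": 0.9, "dy": -0.3, "dz": 0, "turn": -0.6}], force=30)

```text
time_s: 1.2
tcp_pos: [401.1, -351.5, 218.6]
ee_rot: [[0.304, 0.953, -0.0], [0.953, -0.304, -0.0], [-0.0, -0.0, -1.0]]
ft_force: [-0.8, -0.7, -0.2]
opening: 0.997
grasp_force: 0.0
```

```bash
cat >> h.py <<'E'
def go(x,y,z,yaw):
    s=env.read_state();R=s["ee_rot"];d=R.T@(np.array([x,y,z])-s["tcp_pos"])/300
    cur=np.degrees(np.arctan2(R[1,1],R[0,1]))
    t=-((yaw-cur+180)%360-180)/90
    print("t",s["time_s"],"tcp",s["tcp_pos"].round(1),"yaw",cur.round(1),"j",np.round(s["joint_positions"],0),"-> d",d.round(3),"turn",round(t,3),"F",np.round(s["ft_force"],1),"op",s["opening"],"gf",s["grasp_force"])
E
python3 -c "
from h import *
go(561,-245,200,26.6)"
```

```text
t 1.2 tcp [ 401.1 -351.5  218.6] yaw -17.7 j [-53.  13.  90.  -0.  77. -36.] -> d [0.5   0.4   0.062] turn -0.492 F [-0.8 -0.7 -0.2] op 0.997084733282746 gf 0.0
```

drive_tool(steps=[{"fingers": 0, "dx": 0.5, "dy": 0.4, "dz": 0, "turn": -0.49}, {"fingers": 0, "dx": 0.5, "dy": 0.4, "dz": 0, "turn": -0.49}, {"fingers": 0, "dx": 0.5, "dy": 0.4, "dz": 0, "turn": -0.49}, {"fingers": 0, "dx": 0.5, "dy": 0.4, "dz": 0, "turn": -0.49}, {"fingers": 0, "dx": 0.5, "dy": 0.4, "dz": 0, "turn": -0.49}, {"fingers": 0, "dx": 0.5, "dy": 0.4, "dz": 0, "turn": -0.49}, {"fingers": 0, "dx": 0.5, "dy": 0.4, "dz": 0, "turn": -0.49}])

```text
time_s: 2.08
tcp_pos: [560.8, -244.7, 218.8]
ee_rot: [[-0.444, 0.896, 0.0], [0.896, 0.444, -0.0], [-0.0, -0.0, -1.0]]
ft_force: [0.2, 0.5, -0.8]
opening: 0.999
grasp_force: 0.0
```

```bash
python3 -c "
from h import *
go(561,-245,119,26.6)
a=env.read_camera('scene');b=env.read_camera('top')
cv2.imwrite('pics/a1.png',np.hstack([cv2.resize(c['frame'][y:y+130,x:x+130],None,fx=3,fy=3,interpolation=2) for c,x,y in((a,190,110),(b,340,120))]))
tc=env.read_state()['tcp_pos'];print(proj(a,tc),proj(b,tc))"
```

```text
t 2.075 tcp [ 560.8 -244.7  218.8] yaw 26.4 j [-34.  21.  79.  -0.  80. -60.] -> d [-0.001  0.     0.333] turn -0.003 F [ 0.2  0.5 -0.8] op 0.9987379172981865 gf 0.0
[233.95461675 151.00925719] [419.47893196 178.83971917]
```

View pics/a1.png

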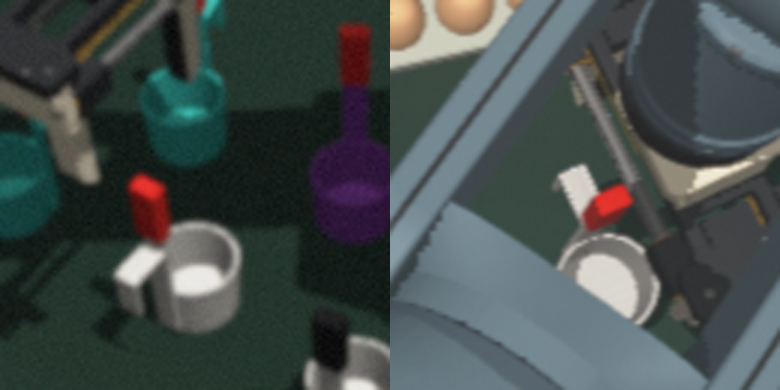

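The crops show the open fingers straddling the red grip along the scoop's x: finger tips near (90,180) and (185,75), grip at (150,205). The tool is in line, so descend and grip.

drive_tool(steps=[{"fingers": 0, "dz": 0.17}, {"fingers": 0, "dz": 0.333}, {"fingers": 0, "dz": 0.333}, {"fingers": 0, "dz": 0.333}, {"fingers": 1, "dz": 0.333}, {"fingers": 1, "dz": 0.333}, {"fingers": 1, "dz": 0.333}, {"fingers": 1, "dz": 0.333}, {"fingers": 1, "dz": 0.333}, {"fingers": 1, "dz": 0.333}, {"fingers": 1, "dz": 0.333}, {"fingers": 1, "dz": 0.333}], force=30)

```text
invalid input
```

drive_tool(steps=[{"fingers": 0, "dx": 0, "dy": 0, "dz": 0.17, "turn": 0}, {"fingers": 0, "dx": 0, "dy": 0, "dz": 0.333, "turn": 0}, {"fingers": 0, "dx": 0, "dy": 0, "dz": 0.333, "turn": 0}, {"fingers": 0, "dx": 0, "dy": 0, "dz": 0.333, "turn": 0}, {"fingers": 1, "dx": 0, "dy": 0, "dz": 0.333, "turn": 0}, {"fingers": 1, "dx": 0, "dy": 0, "dz": 0.333, "turn": 0}, {"fingers": 1, "dx": 0, "dy": 0, "dz": 0.333, "turn": 0}, {"fingers": 1, "dx": 0, "dy": 0, "dz": 0.333, "turn": 0}, {"fingers": 1, "dx": 0, "dy": 0, "dz": 0.333, "turn": 0}, {"fingers": 1, "dx": 0, "dy": 0, "dz": 0.333, "turn": 0}, {"fingers": 1, "dx": 0, "dy": 0, "dz": 0.333, "turn": 0}], force=30)

```text
time_s: 3.55
tcp_pos: [561.5, -243.6, 118.7]
ee_rot: [[-0.448, 0.894, -0.0], [0.894, 0.448, 0.0], [0.0, -0.0, -1.0]]
ft_force: [-0.7, 0.6, -0.5]
opening: 0.295
grasp_force: 0.0
```

drive_tool(steps=[{"fingers": 1, "dx": 0, "dy": 0, "dz": 0, "turn": 0}, {"fingers": 1, "dx": 0, "dy": 0, "dz": 0, "turn": 0}, {"fingers": 1, "dx": 0, "dy": 0, "dz": 0, "turn": 0}, {"fingers": 1, "dx": 0, "dy": 0, "dz": 0, "turn": 0}, {"fingers": 1, "dx": 0, "dy": 0, "dz": 0, "turn": 0}], force=30)

```text
time_s: 4.18
tcp_pos: [561.4, -243.6, 118.7]
ee_rot: [[-0.448, 0.894, -0.0], [0.894, 0.448, 0.0], [0.0, -0.0, -1.0]]
ft_force: [-1.3, -0.4, 0.1]
opening: 0.145
grasp_force: 30.0
```

drive_tool(steps=[{"fingers": 1, "dx": 0, "dy": 0, "dz": -0.1, "turn": 0}, {"fingers": 1, "dx": 0, "dy": 0, "dz": -0.25, "turn": 0}, {"fingers": 1, "dx": 0, "dy": 0, "dz": -0.4, "turn": 0}, {"fingers": 1, "dx": 0, "dy": 0, "dz": -0.55, "turn": 0}, {"fingers": 1, "dx": 0, "dy": 0, "dz": -0.6, "turn": 0}, {"fingers": 1, "dx": 0, "dy": 0, "dz": -0.6, "turn": 0}, {"fingers": 1, "dx": 0, "dy": 0, "dz": -0.6, "turn": 0}])

```text
time_s: 5.05
tcp_pos: [560.8, -243.1, 296.0]
ee_rot: [[-0.448, 0.894, -0.004], [0.894, 0.448, 0.002], [0.004, -0.002, -1.0]]
ft_force: [-0.5, -0.4, -2.9]
opening: 0.147
grasp_force: 30.0
```

```bash
python3 -c "
from h import *
a=env.read_camera('scene');b=env.read_camera('top')
cv2.imwrite('pics/a2.png',np.hstack([cv2.resize(a['frame'],(400,300)),cv2.resize(b['frame'],(400,300))]))
c=np.array([508.6,209]);th=np.radians(9.6);u=np.array([np.cos(th),np.sin(th)]);v=np.array([-u[1],u[0]])
w=c+82.5*u; g=w-14*u
go(*g,299,9.6)
for s,t in((1,1),(1,-1),(-1,-1),(-1,1)):
  p=[*(c+85*s*u+110*t*v),130];print(proj(a,p).round(),proj(b,p).round())
"
```

```text
t 5.15 tcp [ 560.9 -243.2  296.3] yaw 26.6 j [-34.  19.  71.   0.  90. -60.] -> d [ 1.359  0.737 -0.006] turn 0.189 F [ 0.  -0.4 -3. ] op 0.14906227797315003 gf 29.989114701747894
[410. 442.] [ 94. 175.]
[311. 336.] [214. 158.]
[383. 277.] [225. 250.]
[482. 367.] [103. 267.]
```

View pics/a2.png

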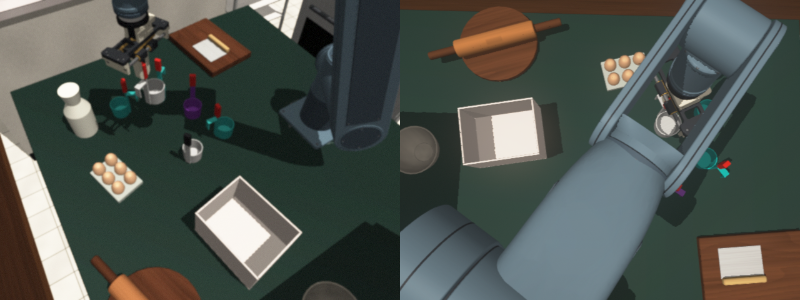

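The scoop hangs level in the gripper (scene cup at half-scale (155,90)) and the bystander is still standing. The predicted bin corners sit about 7 px above the seen ones in the scene view, so I check the bin closely.

```bash
python3 -c "
from h import *
a=env.read_camera('scene');b=env.read_camera('top')
A=cv2.resize(a['frame'][270:470,300:500],None,fx=2,fy=2,interpolation=2);B=cv2.resize(b['frame'][140:280,80:250],None,fx=2.3,fy=2.3,interpolation=2)
B=cv2.copyMakeBorder(B,0,400-B.shape[0],0,0,cv2.BORDER_CONSTANT)
cv2.imwrite('pics/a3.png',np.hstack([A,B]))"
```

```text
(no output)
```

View pics/a3.png

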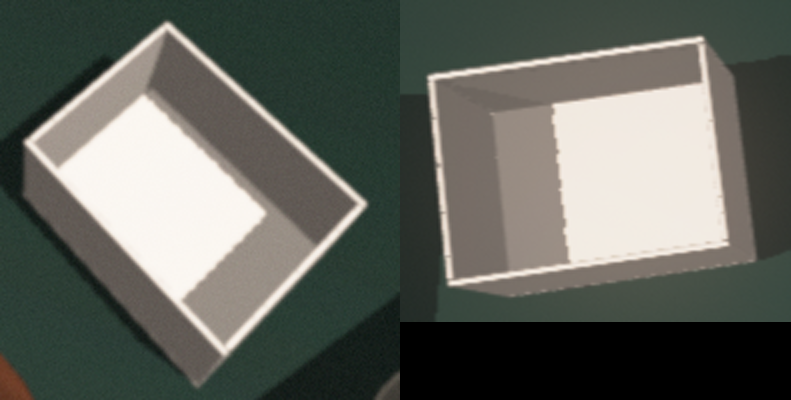

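The left crop shows the bin's rim corners in the scene view at (383.5,281), (312,341.5), (483,372) and (412.5,447.5). In the top view they are at (212,156), (92,173), (222.5,246) and (101,264).

```bash
python3 -c "
from h import *
a=env.read_camera('scene');b=env.read_camera('top')
S=[(412.5,447.5),(312,341.5),(383.5,281),(483,372)];T=[(92.2,173),(212.2,156.1),(222.6,246.1),(101.3,263.9)]
X=[]
for p,q in zip(S,T):
  print(two(a,p,b,q),onz(a,p,130).round(1),onz(b,q,130).round(1))
A=np.array([onz(a,p,130)[:2] for p in S]);B=np.array([onz(b,p,130)[:2] for p in T])
for Q in(A,B): 
  v=Q[0]+Q[3]-Q[1]-Q[2]; print(Q.mean(0),np.degrees(np.arctan2(-v[0],v[1])))
s=env.read_state()
"
```

```text
(array([576.34972525, 337.65573612, 128.05402237]), np.float64(2.7247763005210346)) [575.9 338.7 130. ] [576.8 335.7 130. ]
(array([614.85040696, 121.00427011, 124.46234585]), np.float64(2.739820617571276)) [615.  123.8 130. ] [614.4 118.9 130. ]
(array([448.55408189,  92.79121635, 129.18645005]), np.float64(3.128034160633174)) [447.7  94.1 130. ] [449.6  91.5 130. ]
(array([410.9616208, 308.2283392, 127.9475219]), np.float64(2.7975697879620687)) [410.9 309.4 130. ] [411.7 306.2 130. ]
[512.372662   216.51279785] 10.02723237672066
[513.13331908 213.11045908] 9.916356648593915
```

drive_tool(steps=[{"fingers": 1, "dx": 0.12, "dy": 0.07, "dz": -0.02, "turn": 0.02}, {"fingers": 1, "dx": 0.28, "dy": 0.16, "dz": -0.02, "turn": 0.07}, {"fingers": 1, "dx": 0.44, "dy": 0.25, "dz": -0.02, "turn": 0.12}, {"fingers": 1, "dx": 0.6, "dy": 0.34, "dz": -0.02, "turn": 0.18}, {"fingers": 1, "dx": 0.76, "dy": 0.43, "dz": -0.02, "turn": 0.18}, {"fingers": 1, "dx": 0.9, "dy": 0.5, "dz": -0.02, "turn": 0.18}, {"fingers": 1, "dx": 1.0, "dy": 0.55, "dz": -0.02, "turn": 0.18}, {"fingers": 1, "dx": 1.0, "dy": 0.55, "dz": -0.02, "turn": 0.18}, {"fingers": 1, "dx": 1.0, "dy": 0.55, "dz": -0.02, "turn": 0.18}])

```text
time_s: 6.48
tcp_pos: [574.8, 98.0, 304.6]
ee_rot: [[-0.181, 0.984, -0.0], [0.984, 0.181, -0.001], [-0.001, -0.0, -1.0]]
ft_force: [0.9, -0.9, -2.6]
opening: 0.154
grasp_force: 30.0
```

```bash
cat >> h.py <<'E'
c=np.array([513,214.8]);th=np.radians(10);u=np.array([np.cos(th),np.sin(th)])
E
python3 -c "
from h import *
go(*(c+68.5*u),300,10)"
```

```text
t 6.475 tcp [574.8  98.  304.6] yaw 10.4 j [ -1.  16.  75.  -0.  90. -12.] -> d [0.418 0.096 0.015] turn 0.005 F [ 0.9 -0.9 -2.6] op 0.15432962194863206 gf 29.997831881046295
```

drive_tool(steps=[{"fingers": 1, "dx": 0.12, "dy": 0.03, "dz": 0, "turn": 0}, {"fingers": 1, "dx": 0.26, "dy": 0.06, "dz": 0, "turn": 0}, {"fingers": 1, "dx": 0.37, "dy": 0.09, "dz": 0, "turn": 0.005}, {"fingers": 1, "dx": 0.418, "dy": 0.096, "dz": 0, "turn": 0.005}, {"fingers": 1, "dx": 0.418, "dy": 0.096, "dz": 0, "turn": 0.005}, {"fingers": 1, "dx": 0.418, "dy": 0.096, "dz": 0, "turn": 0.005}])

```text
time_s: 7.22
tcp_pos: [580.7, 225.4, 304.8]
ee_rot: [[-0.171, 0.985, -0.0], [0.985, 0.171, -0.001], [-0.001, -0.0, -1.0]]
ft_force: [-0.3, -1.0, -2.1]
opening: 0.148
grasp_force: 30.0
```

```bash
python3 -c "
from h import *
go(*(c+68.5*u),154,10)
a=env.read_camera('scene');b=env.read_camera('top')
A=cv2.resize(a['frame'][150:470,200:520],(400,400));B=cv2.resize(b['frame'][80:320,60:300],(400,400))
cv2.imwrite('pics/a4.png',np.hstack([A,B]))"
```

```text
t 7.225 tcp [580.7 225.4 304.8] yaw 9.9 j [11. 20. 68. -0. 91.  1.] -> d [ 0.005 -0.     0.503] turn -0.001 F [-0.3 -1.  -2.1] op 0.14842520103343673 gf 29.997690618038177
```

View pics/a4.png

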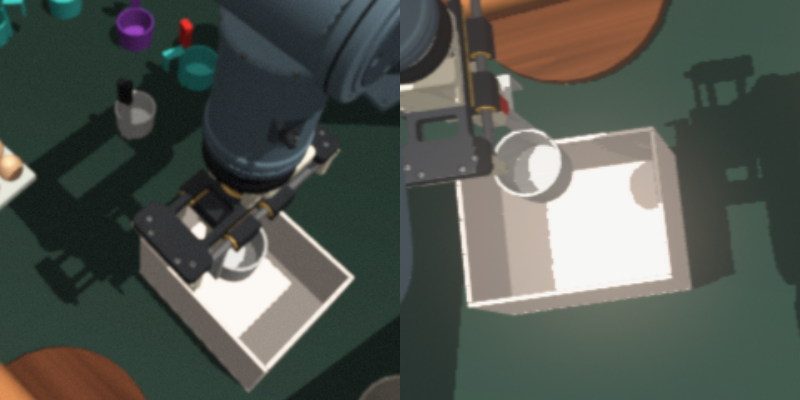

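The top view shows the cup at crop (530,165) over the bin's +x edge, with the hook beyond the rim at (510,100). I'll lower partway, with a numerical tilt check alongside.

```bash
python3 -c "
from h import *
a=env.read_camera('scene');b=env.read_camera('top')
t=env.read_state()['tcp_pos'];p=[*(t[:2]-34.5*u),t[2]+18.8-87]
print(proj(a,p),proj(b,p), onz(b,(138.5,178.5),p[2]),p)"
```

```text
[389.47781106 343.41427771] [133.95924499 177.19260852] [544.76780288 212.48337835 236.7291113 ] [np.float64(546.7205298594213), np.float64(219.97038679710352), np.float64(236.72911129800605)]
```

drive_tool(steps=[{"fingers": 1, "dx": 0, "dy": 0, "dz": 0.07, "turn": 0}, {"fingers": 1, "dx": 0, "dy": 0, "dz": 0.15, "turn": 0}, {"fingers": 1, "dx": 0, "dy": 0, "dz": 0.23, "turn": 0}, {"fingers": 1, "dx": 0, "dy": 0, "dz": 0.31, "turn": 0}, {"fingers": 1, "dx": 0, "dy": 0, "dz": 0.36, "turn": 0}, {"fingers": 1, "dx": 0, "dy": 0, "dz": 0.36, "turn": 0}, {"fingers": 1, "dx": 0, "dy": 0, "dz": 0.36, "turn": 0}])

```text
time_s: 8.3
tcp_pos: [581.2, 227.0, 197.9]
ee_rot: [[-0.173, 0.985, 0.002], [0.985, 0.173, 0.0], [0.0, 0.002, -1.0]]
ft_force: [-0.1, 0.0, -1.7]
opening: 0.15
grasp_force: 30.0
```

```bash
python3 -c "
from h import *
go(*(c+68.5*u),154,10)
a=env.read_camera('scene');b=env.read_camera('top')
A=cv2.resize(a['frame'][230:390,260:420],(400,400),interpolation=2);B=cv2.resize(b['frame'][100:260,60:220],(400,400),interpolation=2)
cv2.imwrite('pics/a5.png',np.hstack([A,B]))"
```

```text
t 8.3 tcp [581.2 227.  197.9] yaw 9.9 j [11. 23. 79. -0. 78.  1.] -> d [-0.001 -0.003  0.146] turn -0.001 F [-0.1  0.  -1.7] op 0.1502951025218147 gf 29.997843503952026
```

View pics/a5.png

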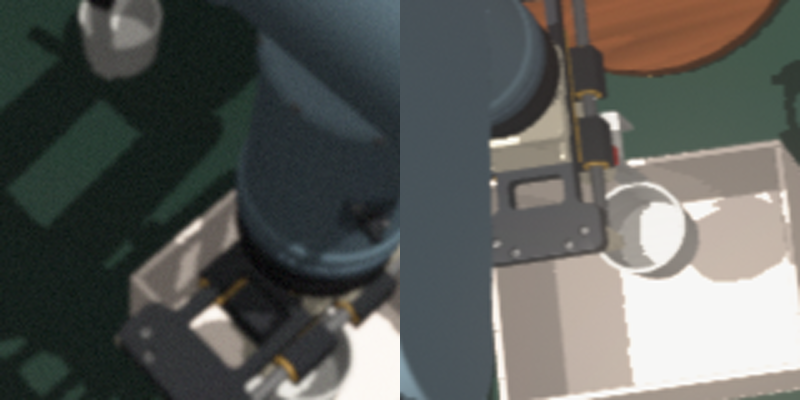

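The top view shows the cup inside the bin (645,230), with the hook at (620,125) outside the rim at about y=160. Keep lowering, then shift outward 5 mm.

drive_tool(steps=[{"fingers": 1, "dx": 0, "dy": 0, "dz": 0.05, "turn": 0}, {"fingers": 1, "dx": 0, "dy": 0, "dz": 0.09, "turn": 0}, {"fingers": 1, "dx": 0, "dy": 0, "dz": 0.12, "turn": 0}, {"fingers": 1, "dx": 0, "dy": 0, "dz": 0.12, "turn": 0}, {"fingers": 1, "dx": 0, "dy": 0.01, "dz": 0.12, "turn": 0}, {"fingers": 1, "dx": 0, "dy": 0.017, "dz": 0.12, "turn": 0}, {"fingers": 1, "dx": 0, "dy": 0.017, "dz": 0.12, "turn": 0}])

```text
time_s: 9.28
tcp_pos: [586.0, 228.0, 161.1]
ee_rot: [[-0.173, 0.985, 0.001], [0.985, 0.173, 0.0], [0.0, 0.001, -1.0]]
ft_force: [-0.3, 0.1, -2.5]
opening: 0.145
grasp_force: 30.0
```

No contact yet. Lower gently to the rim.

drive_tool(steps=[{"fingers": 1, "dx": 0, "dy": 0, "dz": 0.008, "turn": 0}, {"fingers": 1, "dx": 0, "dy": 0, "dz": 0.015, "turn": 0}, {"fingers": 1, "dx": 0, "dy": 0, "dz": 0.022, "turn": 0}, {"fingers": 1, "dx": 0, "dy": 0, "dz": 0.022, "turn": 0}])

```text
time_s: 9.78
tcp_pos: [585.4, 227.9, 154.0]
ee_rot: [[-0.173, 0.985, -0.0], [0.985, 0.173, -0.0], [0.0, -0.0, -1.0]]
ft_force: [1.0, -0.2, -3.2]
opening: 0.149
grasp_force: 30.0
```

drive_tool(steps=[{"fingers": 1, "dx": 0, "dy": 0, "dz": 0.004, "turn": 0}, {"fingers": 1, "dx": 0, "dy": 0, "dz": 0.007, "turn": 0}, {"fingers": 1, "dx": 0, "dy": 0, "dz": 0.007, "turn": 0}])

```text
time_s: 10.15
tcp_pos: [585.6, 227.9, 153.7]
ee_rot: [[-0.173, 0.985, 0.001], [0.985, 0.173, 0.0], [-0.0, 0.001, -1.0]]
ft_force: [-4.0, -0.9, 6.8]
opening: 0.151
grasp_force: 30.0
```

Seated on the rim: contact at the expected height. Release, wait, and rise.

drive_tool(steps=[{"fingers": 0.8, "dx": 0, "dy": 0, "dz": 0, "turn": 0}, {"fingers": 0.6, "dx": 0, "dy": 0, "dz": 0, "turn": 0}, {"fingers": 0.4, "dx": 0, "dy": 0, "dz": 0, "turn": 0}, {"fingers": 0, "dx": 0, "dy": 0, "dz": 0, "turn": 0}, {"fingers": 0, "dx": 0, "dy": 0, "dz": 0, "turn": 0}, {"fingers": 0, "dx": 0, "dy": 0, "dz": 0, "turn": 0}, {"fingers": 0, "dx": 0, "dy": 0, "dz": 0, "turn": 0}, {"fingers": 0, "dx": 0, "dy": 0, "dz": 0, "turn": 0}, {"fingers": 0, "dx": 0, "dy": 0, "dz": -0.1, "turn": 0}, {"fingers": 0, "dx": 0, "dy": 0, "dz": -0.25, "turn": 0}, {"fingers": 0, "dx": 0, "dy": 0, "dz": -0.4, "turn": 0}, {"fingers": 0, "dx": 0, "dy": 0, "dz": -0.5, "turn": 0}, {"fingers": 0, "dx": -0.2, "dy": 0, "dz": -0.5, "turn": 0}, {"fingers": 0, "dx": -0.4, "dy": 0, "dz": -0.5, "turn": 0}, {"fingers": 0, "dx": -0.6, "dy": 0, "dz": -0.5, "turn": 0}, {"fingers": 0, "dx": -0.7, "dy": 0, "dz": -0.5, "turn": 0}, {"fingers": 0, "dx": -0.7, "dy": 0, "dz": -0.5, "turn": 0}])

```text
time_s: 12.28
tcp_pos: [622.0, 18.6, 301.8]
ee_rot: [[-0.169, 0.986, -0.0], [0.986, 0.169, -0.0], [-0.0, -0.0, -1.0]]
ft_force: [0.2, 0.3, -0.6]
opening: 0.999
grasp_force: 0.0
```

```bash
python3 -c "
from h import *
go(580,0,300,10)
a=env.read_camera('scene');b=env.read_camera('top')
A=cv2.resize(a['frame'][200:440,270:510],(400,400),interpolation=2);B=cv2.resize(b['frame'][110:270,80:240],(400,400),interpolation=2)
cv2.imwrite('pics/a6.png',np.hstack([A,B]))"
```

```text
t 12.275 tcp [622.   18.6 301.8] yaw 9.7 j [ -9.  20.  69.  -0.  91. -18.] -> d [-0.037 -0.149  0.006] turn -0.003 F [ 0.2  0.3 -0.6] op 0.9989610672680387 gf 0.0
```

View pics/a6.png

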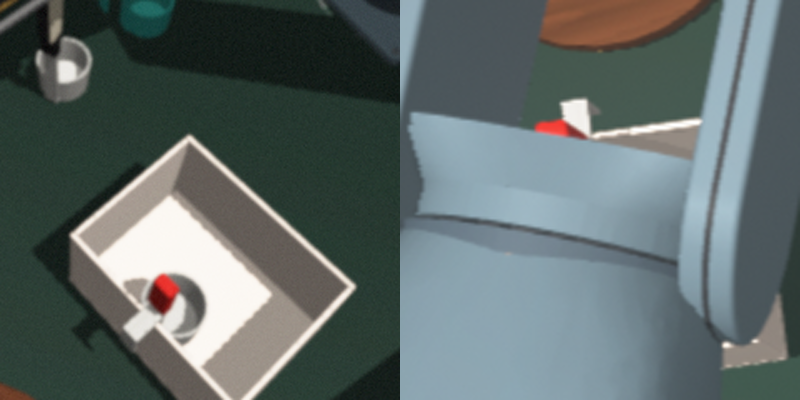

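The view shows the red-grip scoop hanging on the rim: grip at crop (163,293), bridge over the wall at (140,325), hook tip outside and cup inside at (180,305). The black-grip scoop is still standing at (65,68), and the arm is clear.

```bash
python3 -c "
from bench import env
print(env.finish_job())"
```

```text
the job is handed in; nothing more can be done
None
```

The red-grip steel scoop now hangs by its hook over the rim of the flour bin's +x side, cup inside and hook tip outside; the black-grip scoop is still standing in place, and the job was handed in at about 12 s.

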